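# Shim a peg rail under the drill

## Task

A wooden peg rail is to be drilled for its next peg at a slight lean: slide it along the base of the drilling jig, without lifting it off, until its back edge lies against the fence and the ring-marked spot sits right under the tip of the drill bit. Then grip the wooden wedge and push it nose first over the worktop, through the opening in the front of the jig, under the rail's front edge until that whole edge has just lifted off the base, by about 3 mm, with the spot still under the bit. Finish holding the wedge there in the gripper (do not let go), touching the rail with the wedge only, and leave the tin, the shaker and the mug alone.

Things in the scene. Friction and masses are not known exactly. Their poses are not given: they have to be found in the camera images.
- jig: Fixed drilling jig: plywood base 12 mm thick, 320 mm long (y), wooden fence 38 mm high along its back, behind it a column 225 mm high whose arm holds a drill over the rail. Origin: on the worktop straight under the bit's tip; x from the open front square to the fence, y left along the fence, z up. Base top: z = 12 mm, x = -48 to +40 mm. Fence face: x = +40.5 mm.
- jig_opening (a point): Centre of the opening's front, on the worktop: the jig's base has a 120 mm wide notch (jig y = -60 to +60 mm) cut from its front edge (x = -48 mm) back to x = +15 mm, right through to the worktop. The wedge goes in here, under the rail.
- drill_tip (a point): Lower tip of the fixed bit, 42 mm above the worktop (12 mm above the top of the rail lying flat). The 6 mm bit hangs from a chuck (24 mm wide, from 104 mm up) under the drill body (44 mm wide, 138 to 218 mm up).
- rail: Loose pale wooden peg rail, 80 (x) x 320 (y) x 18 mm (z), about 0.35 kg, lying on the jig's base; at the start some millimetres off the fence and 30 to 80 mm too far left (jig's +y). Origin: centre of its underside; x to the fence, y left, z up. Lying flat its underside is 12 mm above the worktop.
- rail_mark (a point): The marked spot: centre of a dark ring 20 mm across with a dot in it, on the rail's top, in the middle of its length and width. The mark comes under the bit with the rail against the fence.
- rail_peg (a point): Centre of the top of the peg already fitted in the rail, 125 mm left (+y) of the mark: an upright wooden dowel 14 mm in diameter, 50 mm tall above the rail's top, with an 18 mm wide head in its uppermost 10 to 14 mm. It is firmly fixed; the rail can be slid by it.
- rail_front_left (a point): Point on the lower front edge (facing the robot) of the rail, 155 mm left of its middle; 12 mm above the worktop when the rail lies flat.
- rail_front_right (a point): Point on the lower front edge of the rail, 155 mm right of its middle; 12 mm above the worktop when the rail lies flat.
- wedge: Loose wooden wedge, 120 (x) x 30 mm (y), 90 g, on the worktop to the left of the jig. Origin: centre of its underside; x to its nose, z up. From the nose (x = +60 mm, 6 mm thick) its top rises 1 mm in 4 mm to 22 mm at x = -5 mm, is level to x = -30 mm; there begins the upright grip block (to x = -60 mm, 30 mm wide, 45 mm high).
- wedge_nose (a point): Middle of the wedge's nose, at its underside. The rail meets the slope when the nose is 24 mm past the rail's front edge; each further 4 mm lifts that edge by 1 mm.
- wedge_grip (a point): Centre of the top of the wedge's grip block, 45 mm above the wedge's underside.
- tin: Bystander: round food tin, 57 mm in diameter, 72 mm tall, on the worktop in front of the right part of the jig. Origin: centre of its underside. Leave alone.
- shaker: Bystander: salt shaker, 44 mm in diameter, 90 mm tall, behind the wedge, left of the jig. Origin: centre of its underside. Leave alone.
- mug: Bystander: small mug, 59 x 83 x 55 mm with its handle, behind the right part of the jig. Origin: centre of its underside. Leave alone.

How it is judged:
On the way, in this order (a step that is already met when the one before it is completed fails the run):
1. the rail lies on the base with the back edge against the fence (within 4.5 mm) and the marked spot under the drill's tip (within 5 mm sideways) (horizontal distance between rail_mark and drill_tip below 0.005 m and x of rail in the frame of jig above -0.004 m and z of each of rail_front_left, rail_front_right in the frame of jig below 0.0135 m), for 0.3 s.
2. the wedge, held in the gripper, has just lifted the rail's front edge off the base (z of rail_front_left in the frame of jig between 0.0135 and 0.018 m and z of rail_front_right in the frame of jig between 0.0135 and 0.018 m and horizontal distance between rail_mark and drill_tip below 0.005 m and x of rail in the frame of jig above -0.004 m and contact force between wedge and rail above 0.3 N and contact force between the fingers and wedge above 1 N and contact force between each of the arm, the fingers and rail below 0.3 N and angle between wedge's own z axis and vertical below 0.06 rad), for 0.2 s.
At the end, for the whole second after the job is handed in: Rail's front edge 1.5 to 6 mm off the base at both ends, resting on the wedge; rail within 4.5 mm of the fence, mark within 5 mm sideways of the drill's tip; wedge flat on the worktop, gripped by the fingers (over 1 N); arm and fingers off the rail; wedge and rail at rest (all of step 2 and linear speed of each of wedge, rail below 0.01 m/s); the arm keeps its last pose, push and grip.
It fails at once if the rail is lifted off the jig (its middle more than 10 mm above its place on the base) (z of rail in the frame of jig above 0.022 m).
It fails at once if the tin is moved more than 25 mm or tipped (distance of tin from where it was at the start of the episode above 0.025 m or angle between tin's own z axis and vertical above 0.4 rad).
It fails at once if the shaker is moved more than 25 mm or tipped (distance of shaker from where it was at the start of the episode above 0.025 m or angle between shaker's own z axis and vertical above 0.4 rad).
It fails at once if the mug is moved more than 25 mm or tipped (distance of mug from where it was at the start of the episode above 0.025 m or angle between mug's own z axis and vertical above 0.4 rad).
It also fails if it takes over 51 s, if anything falls off the work surface, if the arm or the gripper's body presses on something with over 40 N, if the wrist force passes 120 N, or if a joint passes its speed limit or range.

## Robot

A 6-joint arm with a two-finger parallel gripper is mounted at the origin on a cart in front of the work surface, level with it; the furniture and walls round the work are solid. World frame = base frame: x ahead of the robot, y to its left, z up, the work surface at z = 0. Lengths are in m, angles in rad, forces in N, time in s.
With the tool pointing down it reaches from about 0.225 to 0.875 m from the base axis. Payload 3.4 kg.
Tool frame: the origin (TCP) lies between the finger pads; the fingertips stand 25 mm ahead of it and the grasp point (between the pads) lies 6 mm ahead of it; z points along the fingers, y is the line along which they close (so a half turn about z gives the same grasp; the last joint's range is limited). The gripper opens to 85 mm and grips with 20 to 120 N. Pads are 22 mm wide; open, the fingers measure 114 mm over their backs; the gripper's body (76 mm by 85 mm) begins 54 mm behind the grasp point. The pads swing forward as they close: fully open they stand 13 mm farther back than shut.
Start: joints at [1.003, 0.276, 1.505, -0, 1.361, -0.121], TCP at [0.248, 0.519, 0.256] pointing down, gripper open.
Joint ranges: [-2.89, 2.89], [-0.75, 2.08], [0.22, 2.7], [-1.18, 4.32], [0.11, 2.71], [-2.7, 2.7]. Speed limits (rad/s): [2.57, 2.57, 3.14, 3.14, 3.14, 3.14].

## Interface

Orientations are given as a unit quaternion [w, x, y, z].
In Python, from rig import manip, cams, ticket gives the robot as it stands.
- The arm moves only by the tool step_arm, never from a script. Its argument "increments" is a list of rows, each an object with "dp": the shift along the world's x, y, z each as a share of 0.2 m, from -1 to 1, a list of three; "yaw": the turn about the world's z as a share of 0.15 rad, from -1 to 1; "grip": the opening, from 0 (shut) to 1 (fully open). In form: [{"dp": [tx, ty, tz], "yaw": yaw, "grip": grip}, ...]. A call has 1 to 5 rows; each row shifts and turns the commanded pose from where the row before left it; what a row does not reach is not made up. A row lasts 1/8 s, in which the tool goes at most 62.5 mm and 10.7 degrees, less where a joint would pass 70% of its speed; a pose out of reach is approached as far as the arm can. A call with a number of a shift or a turn outside -1 to 1 is refused whole. A call with a gripper value outside its range is refused whole. The fingers move at their own pace and stop on an object; "squeeze" is the grip in N (left out, the last holds). Time passes only in rows, so rows that do not move let the fingers close. It gives the time, the measured TCP pose, the force, the opening and the grip force at its end, in the units of the state.
- manip.get_state(): the state, without advancing time (a new reading comes with each control period).
- cams.get_image(name): name is "scene" or "top" or "wrist"; returns the picture (400x640x3 uint8, blue, green, red); there is no depth.
- cams.get_calibration(name): a dict with "fx", "fy", "cx", "cy" (pixels), "extrinsics" (4x4, takes a point from camera to world coordinates). Camera axes: x right, y up, looking along -z (the intrinsics and any distortion apply to the point x, -y, -z); pixel columns grow to the right and rows downward; lengths in m; the calibration is good to about 2 mm. The wrist camera is an equidistant fisheye: a pixel r from the principal point sees the ray r / f radians off the axis. A picture is of the moment at which its call begins: read the wrist's pose just before it. get_calibration takes no time and is no camera call; for the wrist camera it gives the pose at the moment of the call.
- ticket.sign_off(): hands the job in; it is judged then, once.
The state is a dict: "clock": time; "qpos": joint angles; "qd": joint speeds; "effort": joint torques, N m; "position": TCP position; "ee_rot": TCP orientation; "contact_force": force on the tool from outside, world axes, zero at the start; "moment": the same for the moment, N m; "width": finger opening in m; "gripper_force": force on a finger pad.
Only numpy, scipy, OpenCV 4.12 (cv2) and the standard library are available. Lean on these libraries where they do the work, as an engineer would, in place of code of your own. Each camera call takes 0.05 s, during which the arm holds its last target. There are 200 camera calls.

## Working session

There is one attempt and no reset: what is moved stays moved. The work goes in short steps, Python scripts to look and compute and a tool call to move; the robot and the scene stay as the last step left them, time stands still between calls to the robot, and variables do not carry over. Pictures are saved under pics/ and viewed, at most 10 in all, crops included, and the job is handed in when it is done.

Besides the shell and the picture viewer there is one more tool, called after "Call:" as name([rows], argument=value, ...), one row to a line, values as JSON. step_arm: Moves the arm, as the interface text tells. Shift numbers are shares of 0.2 m and turn numbers shares of 0.15 rad, none past 1 either way. Its arguments: {"type":"object","properties":{"increments":{"type":"array"},"squeeze":{"type":"number"}},"required":["increments"]}

```bash
mkdir -p pics
cat > h.py <<'E'
import numpy as np, cv2
from rig import manip, cams, ticket
def snap(n,f):
    c=cams.get_calibration(n); im=cams.get_image(n); cv2.imwrite('pics/'+f,im); return im,c
def ray(c,u,v,fish=False):
    x=(u-c['cx'])/c['fx']; y=(v-c['cy'])/c['fy']
    if fish:
        r=np.hypot(x,y); d=np.array([x/r*np.sin(r),-y/r*np.sin(r),-np.cos(r)]) if r>0 else np.array([0,0,-1.])
    else: d=np.array([x,-y,-1])
    E=np.array(c['extrinsics']); return E[:3,3],E[:3,:3]@d
def at(c,u,v,z,fish=False):
    o,d=ray(c,u,v,fish); return o+d*(z-o[2])/d[2]
def proj(c,p,fish=False):
    E=np.array(c['extrinsics']); q=E[:3,:3].T@(np.array(p)-E[:3,3]); x,y,z=q[0],-q[1],-q[2]
    if fish:
        r=np.hypot(x,y); t=np.arctan2(r,z); return c['cx']+c['fx']*t*x/r, c['cy']+c['fy']*t*y/r
    return c['cx']+c['fx']*x/z, c['cy']+c['fy']*y/z
E
python3 - <<'E'
from h import *
for n in('top','scene'):
    im,c=snap(n,n+'0.png'); print(n,c)
print(manip.get_state())
E
```

```text
top {'fx': 425.7665475777313, 'fy': 425.7665475777313, 'cx': 324.6675072231667, 'cy': 201.69449280187254, 'extrinsics': array([[-0.37774256,  0.90004826, -0.21731013,  0.34731881],
       [-0.9258955 , -0.36852872,  0.08309095,  0.05667819],
       [-0.00529916,  0.23259346,  0.97255961,  1.17780052],
       [ 0.        ,  0.        ,  0.        ,  1.        ]])}
scene {'fx': 511.17565268738696, 'fy': 511.17565268738696, 'cx': 327.27147910338743, 'cy': 193.41638937489031, 'extrinsics': array([[ 0.57635733,  0.4930467 , -0.65170329, -0.48061108],
       [-0.81717906,  0.34233115, -0.46371086, -0.78214518],
       [-0.00553277,  0.79982144,  0.60021251,  1.04682527],
       [ 0.        ,  0.        ,  0.        ,  1.        ]])}
{'clock': 0.1, 'qpos': array([ 1.00301039e+00,  2.76539853e-01,  1.50602883e+00, -6.76011420e-06,
        1.36071466e+00, -1.21005453e-01]), 'qd': array([ 0.0011055 , -0.00216147, -0.00038145,  0.00100209, -0.00055931,
       -0.00030056]), 'effort': array([ 2.46463729e-03, -4.17697370e+01, -2.46407425e+01, -2.06524514e-04,
        5.76127495e-03,  8.38425564e-06]), 'position': array([0.24820592, 0.51817749, 0.25551268]), 'ee_rot': array([-2.82301696e-04,  2.21536121e-01,  9.75151800e-01, -7.96823883e-04]), 'contact_force': array([0.16868662, 0.01448609, 0.09866685]), 'moment': array([-0.03993667, -0.03529869, -0.03534128]), 'gripper_force': 0.0, 'width': 0.08541697095512525}
```

View pics/top0.png

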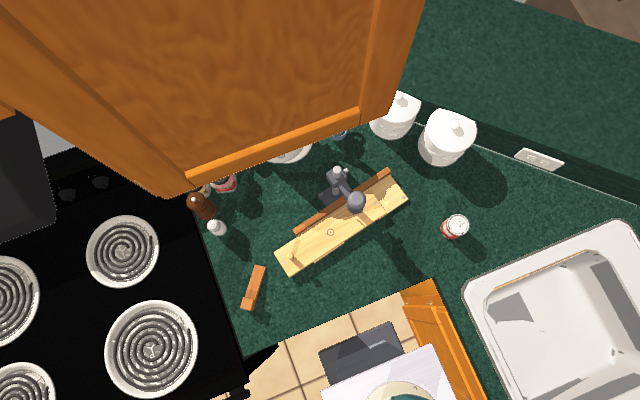

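View pics/scene0.png

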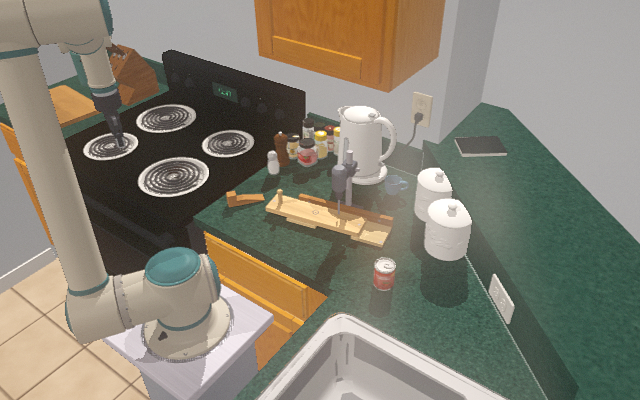

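The top view shows the rail (275–408, 170–275), ring mark near (330,232), wedge near (253,287), and shaker at (216,228). I'll crop both views larger.

Run:
```python
import cv2
a=cv2.imread('pics/top0.png')[150:320,220:420]; cv2.imwrite('pics/tc.png',cv2.resize(a,None,fx=3.5,fy=3.5,interpolation=cv2.INTER_CUBIC))
a=cv2.imread('pics/scene0.png')[140:250,215:405]; cv2.imwrite('pics/sc.png',cv2.resize(a,None,fx=4,fy=4,interpolation=cv2.INTER_CUBIC))
```

```text
(no output)
```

View pics/tc.png

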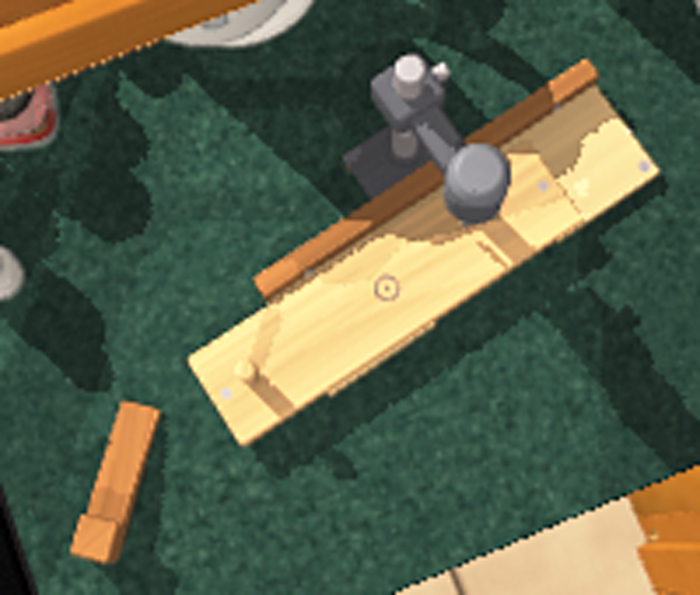

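View pics/sc.png

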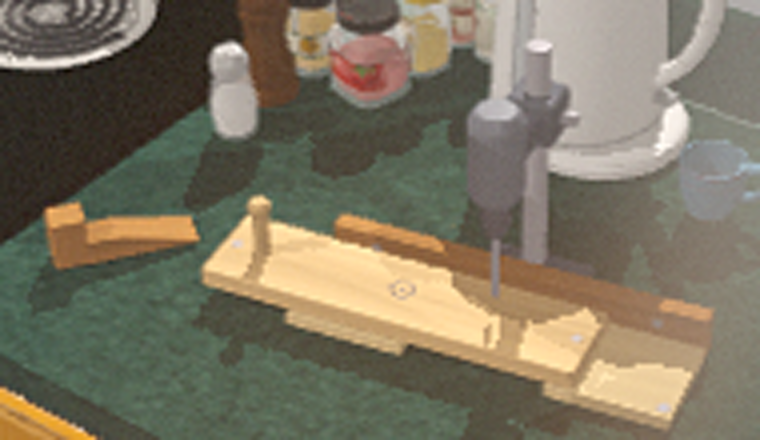

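Crops: in the top view, the ring is at (386,288), fence front left/right at (268,297)/(598,75), peg head (244,368), and wedge nose (122,402)–(160,410) with grip block to (72,552)–(108,563). In the scene view, the bit tip is at (495,297) and the ring at (402,289).

Run:
```python
from h import *
np.set_printoptions(precision=4,suppress=True)
ct=cams.get_calibration('top'); cs=cams.get_calibration('scene')
T=lambda x,y,z:at(ct,x/3.5+220-.4,y/3.5+150-.4,z); S=lambda x,y,z:at(cs,x/4+215-.4,y/4+140-.4,z)
for n,f,x,y,z in [('ringT',T,386,288,.03),('ringS',S,402,289,.03),('tipS',S,495,297,.042),('pegT',T,244,366,.08),('pegS',S,260,201,.08),
('fenceL',T,268,297,.038),('fenceR',T,598,75,.038),('baseFR',T,658,172,.012),('baseFR_S',S,668,420,.012),('railBL',T,188,358,.03),('railFL',T,240,440,.03),('railFL_S',S,204,268,.03),('railFR_S',S,578,362,.03),
('footL_S',S,287,313,.012),('footR_S',S,405,346,.012),('foot2L_S',S,545,388,.012),('nose1',T,122,402,.006),('nose2',T,160,412,.003),('noseS',S,198,238,.003),('gblk1',T,82,514,.045),('gblk2',T,122,522,.045),('gblk3',T,108,563,.045),('gblk4',T,70,552,.045),('gS1',S,46,212,.045),('gS2',S,82,206,.045),('gS3',S,88,230,.045),('gS0',S,52,235,.045),('shakS',S,236,130,0)]:
    print(n,f(x,y,z))
print('tin',at(cs,384,284,0),at(ct,455,228,.072),'mugS',at(cs,395,190,0))
a=T(598,75,.038)-T(268,297,.038); print('fence dir',np.degrees(np.arctan2(a[1],a[0])))
print(ct['extrinsics'][:3,3])
```

```text
ringT [ 0.5201 -0.0226  0.03  ]
ringS [ 0.5221 -0.0209  0.03  ]
tipS [ 0.5436 -0.0951  0.042 ]
pegT [0.4984 0.0997 0.08  ]
pegS [0.4981 0.1004 0.08  ]
fenceL [0.5469 0.065  0.038 ]
fenceR [ 0.6139 -0.2444  0.038 ]
baseFR [ 0.5272 -0.2624  0.012 ]
baseFR_S [ 0.5279 -0.2615  0.012 ]
railBL [0.5274 0.1394 0.03  ]
railFL [0.454  0.1247 0.03  ]
railFL_S [0.4531 0.1253 0.03  ]
railFR_S [ 0.5273 -0.1821  0.03  ]
footL_S [0.4634 0.0496 0.012 ]
footR_S [ 0.4844 -0.0511  0.012 ]
foot2L_S [ 0.5056 -0.167   0.012 ]
nose1 [0.5185 0.201  0.006 ]
nose2 [0.5003 0.1765 0.003 ]
noseS [0.5059 0.1801 0.003 ]
gblk1 [0.4463 0.252  0.045 ]
gblk2 [0.4296 0.2265 0.045 ]
gblk3 [0.4058 0.2461 0.045 ]
gblk4 [0.4238 0.2695 0.045 ]
gS1 [0.4216 0.2669 0.045 ]
gS2 [0.4445 0.2483 0.045 ]
gS3 [0.4234 0.2217 0.045 ]
gS0 [0.4019 0.241  0.045 ]
shakS [0.6503 0.2601 0.    ]
tin [ 0.4051 -0.3418  0.    ] [ 0.3989 -0.3278  0.072 ] mugS [ 0.8048 -0.1534  0.    ]
fence dir -77.7691590962219
[0.3473 0.0567 1.1778]
```

Poses estimated: jig origin is about (0.543, -0.096) with yaw about 12°. The rail is off by about +77 mm in y and -6 mm in x. Next I'll move above the peg.

Call:
step_arm([
  {"dp": [0.12,-0.21,-0.05],"yaw": 0.44,"grip": 1},
  {"dp": [0.125,-0.21,-0.05],"yaw": 0.44,"grip": 1},
  {"dp": [0.125,-0.21,-0.05],"yaw": 0.44,"grip": 1},
  {"dp": [0.125,-0.21,-0.05],"yaw": 0.44,"grip": 1},
  {"dp": [0.125,-0.21,-0.05],"yaw": 0.44,"grip": 1},
])

```text
clock: 0.72
position: [0.3729, 0.3071, 0.2058]
ee_rot: [-0.0, 0.057, 0.998, -0.0]
contact_force: [0.3, 0.6, -1.3]
width: 0.0853
gripper_force: 0.0
```

Call:
step_arm([
  {"dp": [0.125,-0.21,-0.05],"yaw": 0.44,"grip": 1},
  {"dp": [0.125,-0.21,-0.05],"yaw": 0.44,"grip": 1},
  {"dp": [0.125,-0.21,-0.05],"yaw": 0.44,"grip": 1},
  {"dp": [0.125,-0.2,-0.05],"yaw": 0.44,"grip": 1},
  {"dp": [0.12,-0.2,-0.03],"yaw": 0.42,"grip": 1},
])

```text
clock: 1.35
position: [0.4967, 0.1011, 0.1595]
ee_rot: [-0.001, -0.106, 0.994, 0.0]
contact_force: [0.2, 0.5, 0.2]
width: 0.0853
gripper_force: 0.0
```

Run:
```python
from h import *
im,c=snap('wrist','w1.png'); print(c); s=manip.get_state(); print(s['clock'],s['position'],s['ee_rot'],s['qpos'])
print([np.round(proj(c,p,True),1) for p in ([.498,.1,.08],[.521,-.022,.03],[.5436,-.0951,.042])])
```

```text
{'fx': 309.70691628693146, 'fy': 309.70691628693146, 'cx': 325.8607897575777, 'cy': 201.4490963276107, 'extrinsics': array([[-2.11225830e-01, -9.34270114e-01, -2.87268174e-01,
         4.22458621e-01],
       [ 9.77437054e-01, -2.01694422e-01, -6.27388767e-02,
         8.48029520e-02],
       [ 6.74669277e-04, -2.94038629e-01,  9.55793299e-01,
         2.78068004e-01],
       [ 0.00000000e+00,  0.00000000e+00,  0.00000000e+00,
         1.00000000e+00]])}
1.4 [0.50019138 0.09651667 0.15909668] [ 8.00734613e-04 -1.05727138e-01  9.94391807e-01 -2.46275858e-03] [ 0.0572143   0.25425239  1.79548633 -0.00546075  1.09002064 -1.72291197]
[array([324.1, 223.9]), array([186.1, 198.8]), array([115.2, 209.3])]
```

View pics/w1.png

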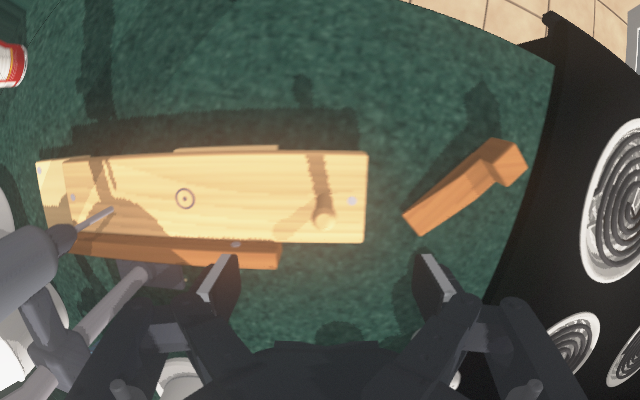

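The wrist view shows the ring at (185,199), the bit tip at (114,209) and the peg head near (323,214), all close to prediction. The rail's left corners are at (368,152) and (364,243), and the wedge nose at (403–420, 213–236).

Run:
```python
from h import *
np.set_printoptions(precision=4,suppress=True)
im,c=snap('wrist','w1b.png')
W=lambda u,v,z:at(c,u,v,z,True)
for n,u,v,z in [('peg',323,214,.08),('pegbase',321,193,.04),('ring',185,199,.03),('tip',115,209,.042),('FL',368,153,.03),('BL',364,243,.03),('FR',37,161,.03),('fenceL',280,246,.038),('fenceLb',277,269,.038),('fence2',84,238,.038),('nose1',403,213,.006),('nose2',420,236,.003)]: print(n,W(u,v,z))
s=manip.get_state();print(s['position'])
cv2.imwrite('pics/w1c.png',cv2.resize(im[130:280,20:400],None,fx=2,fy=2,interpolation=cv2.INTER_CUBIC))
```

```text
peg [0.4947 0.0928 0.08  ]
pegbase [0.4917 0.0899 0.04  ]
ring [ 0.5255 -0.0284  0.03  ]
tip [ 0.5476 -0.1011  0.042 ]
FL [0.4535 0.1204 0.03  ]
BL [0.5312 0.1368 0.03  ]
FR [ 0.524 -0.242  0.03 ]
fenceL [0.546  0.0652 0.038 ]
fenceLb [0.5693 0.0661 0.038 ]
fence2 [ 0.5952 -0.1536  0.038 ]
nose1 [0.5038 0.1711 0.006 ]
nose2 [0.5243 0.1967 0.003 ]
[0.4986 0.099  0.1594]
```

View pics/w1c.png

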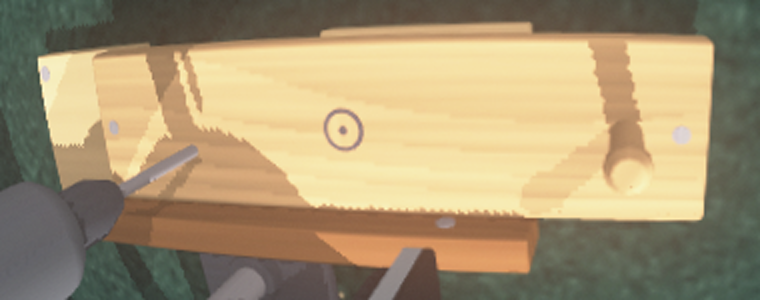

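Run:
```python
from h import *
np.set_printoptions(precision=4,suppress=True)
c=cams.get_calibration('wrist')
o=np.array([.5427,-.096]);a=np.radians(12);R=np.array([[np.cos(a),-np.sin(a)],[np.sin(a),np.cos(a)]])
for n,u,v,z in [('peg',630,172,.08),('ring',343,130,.03),('tip',197,151,.042),('FL',713,40,.03),('BL',703,218,.03),('FR',97,56,.03),('FRbase',40,57,.012),('fenceL',538,218,.038),('fence2',240,206,.038)]:
    p=at(c,u/2+20-.25,v/2+130-.25,z,True); print(n,p,1000*R.T@(p[:2]-o))
print(manip.get_state()['position'])
```

```text
peg [0.4926 0.1037 0.08  ] [ -7.5156 205.7133]
ring [ 0.5176 -0.0196  0.03  ] [-8.6869 79.938 ]
tip [ 0.5397 -0.0938  0.042 ] [-2.518   2.7917]
FL [0.4477 0.1297 0.03  ] [-46.0216 240.5148]
BL [0.5244 0.1449 0.03  ] [ 32.1929 239.488 ]
FR [ 0.5078 -0.1774  0.03  ] [-51.017  -72.3958]
FRbase [ 0.5226 -0.255   0.012 ] [ -52.7589 -151.3593]
fenceL [0.5356 0.0742 0.038 ] [ 28.424  167.9783]
fence2 [ 0.5645 -0.0707  0.038 ] [26.5469 20.1721]
[0.4986 0.099  0.1594]
```

Call:
step_arm([
  {"dp": [-0.008,0.005,-0.15],"yaw": 0,"grip": 1},
  {"dp": [0,0,-0.15],"yaw": 0,"grip": 1},
  {"dp": [0,0,-0.12],"yaw": 0,"grip": 1},
  {"dp": [0,0,-0.07],"yaw": 0,"grip": 1},
  {"dp": [0,0,0],"yaw": 0,"grip": 1},
])

```text
clock: 2.08
position: [0.494, 0.1039, 0.0616]
ee_rot: [-0.001, -0.105, 0.994, 0.0]
contact_force: [0.9, -0.4, 0.6]
width: 0.0852
gripper_force: 0.0
```

Call:
step_arm([
  {"dp": [0,0,0],"yaw": 0,"grip": 0.3},
  {"dp": [0,0,0],"yaw": 0,"grip": 0},
  {"dp": [0,0,0],"yaw": 0,"grip": 0},
  {"dp": [0,0,0],"yaw": 0,"grip": 0},
  {"dp": [0,0,0],"yaw": 0,"grip": 0},
], squeeze=60)

```text
clock: 2.7
position: [0.4953, 0.1033, 0.063]
ee_rot: [0.001, -0.105, 0.994, -0.0]
contact_force: [-0.1, -2.6, 5.2]
width: 0.0155
gripper_force: 58.2
```

Call:
step_arm([
  {"dp": [0.01,-0.04,0],"yaw": 0,"grip": 0},
  {"dp": [0.016,-0.075,0],"yaw": 0,"grip": 0},
  {"dp": [0.016,-0.075,0],"yaw": 0,"grip": 0},
  {"dp": [0.016,-0.075,0],"yaw": 0,"grip": 0},
  {"dp": [0.014,-0.065,0],"yaw": 0,"grip": 0},
])

```text
clock: 3.32
position: [0.5095, 0.0388, 0.063]
ee_rot: [0.001, -0.104, 0.995, 0.002]
contact_force: [-1.5, 5.7, 6.9]
width: 0.0155
gripper_force: 58.6
```

Call:
step_arm([
  {"dp": [0,0,0],"yaw": 0,"grip": 0},
  {"dp": [0,0,0],"yaw": 0,"grip": 0},
])

```text
clock: 3.58
position: [0.51, 0.0372, 0.063]
ee_rot: [0.001, -0.105, 0.995, -0.0]
contact_force: [-0.6, -2.2, 6.1]
width: 0.0152
gripper_force: 58.7
```

Run:
```python
from h import *
im,c=snap('wrist','w2.png'); 
a,ca=snap('scene','s2.png')
A=cv2.resize(im[100:300,0:400],None,fx=1.95,fy=1.5)
B=cv2.resize(a[170:260,255:405],None,fx=5.2,fy=3.3,interpolation=cv2.INTER_CUBIC)
cv2.imwrite('pics/m2.png',np.vstack([A,B])); print(A.shape,B.shape); print(manip.get_state()['position'])
```

```text
(300, 780, 3) (297, 780, 3)
[0.51001867 0.03723051 0.06301907]
```

View pics/m2.png

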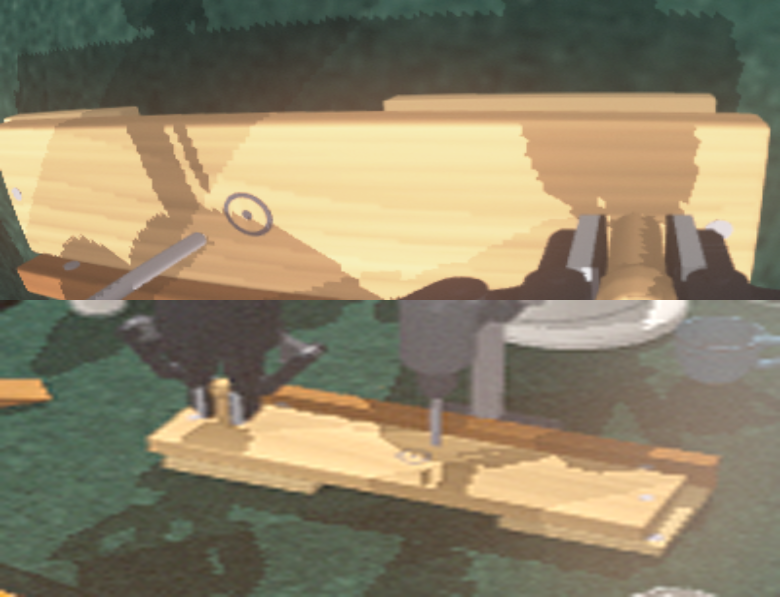

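The wrist crop shows the ring dot at (247,215) and the bit tip at (203,238). In the scene crop, the ring is at (413,456) and the tip at (437,444).

```bash
cat >> h.py <<'E'
o=np.array([.5427,-.096]);a_=np.radians(12);R=np.array([[np.cos(a_),-np.sin(a_)],[np.sin(a_),np.cos(a_)]])
def J(p): return np.round(1000*R.T@(p[:2]-o),1)
E
python3 - <<'E'
from h import *
c=cams.get_calibration('wrist'); cs=cams.get_calibration('scene')
W=lambda x,y,z:at(c,x/1.95-.25,y/1.5+100-.2,z,True); S=lambda x,y,z:at(cs,x/5.2+255-.4,(y-300)/3.3+170-.35,z)
print('W ring',J(W(247,215,.03)),'tip',J(W(204,238,.042)),'S ring',J(S(413,456,.03)),'tip',J(S(437,445,.042)))
print('railF',J(W(750,115,.03)),J(W(300,113,.03)),J(W(20,118,.03)),'base front',J(W(712,96,.012)),J(W(390,99,.012)))
print('S railF',J(S(150,440,.03)),J(S(640,527,.03)),'base',J(S(165,462,.012)),J(S(660,553,.012)))
E
```

```text
W ring [-5.8 10.8] tip [ 0.2 -1.5] S ring [-4.6 12.9] tip [2.6 0.3]
railF [-46.9 166.5] [-48.8  40.9] [ -52.2 -112.9] base front [-50.  158.6] [-49.8  62.8]
S railF [-44.4 169.6] [ -46.8 -144.8] base [-51.3 156.9] [ -56.1 -160.9]
```

Call:
step_arm([
  {"dp": [0.006,-0.03,0],"yaw": 0,"grip": 0},
  {"dp": [0.007,-0.03,0],"yaw": 0,"grip": 0},
  {"dp": [0.01,0,0],"yaw": 0,"grip": 0},
  {"dp": [0.01,0.003,0],"yaw": 0,"grip": 0},
  {"dp": [0,0,0],"yaw": 0,"grip": 0},
])

```text
clock: 4.3
position: [0.5128, 0.0266, 0.0629]
ee_rot: [-0.003, -0.105, 0.994, 0.001]
contact_force: [-8.0, 0.3, 13.3]
width: 0.0155
gripper_force: 58.4
```

Call:
step_arm([
  {"dp": [0.008,0.002,0],"yaw": 0,"grip": 0},
  {"dp": [0,0,0],"yaw": 0,"grip": 0},
])

```text
clock: 4.55
position: [0.5141, 0.0269, 0.0629]
ee_rot: [-0.003, -0.105, 0.994, 0.001]
contact_force: [-8.1, -0.6, 14.1]
width: 0.0155
gripper_force: 58.3
```

Call:
step_arm([
  {"dp": [0.007,0.001,0],"yaw": 0,"grip": 0},
  {"dp": [0,0,0],"yaw": 0,"grip": 0},
])

```text
clock: 4.8
position: [0.5151, 0.0271, 0.0629]
ee_rot: [-0.004, -0.105, 0.994, 0.001]
contact_force: [-9.6, -0.1, 14.3]
width: 0.0155
gripper_force: 58.3
```

Call:
step_arm([
  {"dp": [0,0,0.005],"yaw": 0,"grip": 0},
  {"dp": [0,0,0],"yaw": 0,"grip": 0},
])

```text
clock: 5.05
position: [0.5152, 0.0271, 0.063]
ee_rot: [-0.004, -0.105, 0.995, 0.001]
contact_force: [-6.5, 1.0, 6.2]
width: 0.0154
gripper_force: 58.9
```

Run:
```python
from h import *
im,c=snap('wrist','w3.png'); 
a,ca=snap('scene','s3.png')
A=cv2.resize(im[100:300,0:400],None,fx=1.95,fy=1.5)
B=cv2.resize(a[170:260,255:405],None,fx=5.2,fy=3.3,interpolation=cv2.INTER_CUBIC)
cv2.imwrite('pics/m3.png',np.vstack([A,B])); print(manip.get_state()['position'])
```

```text
[0.51519656 0.02713416 0.06302847]
```

View pics/m3.png

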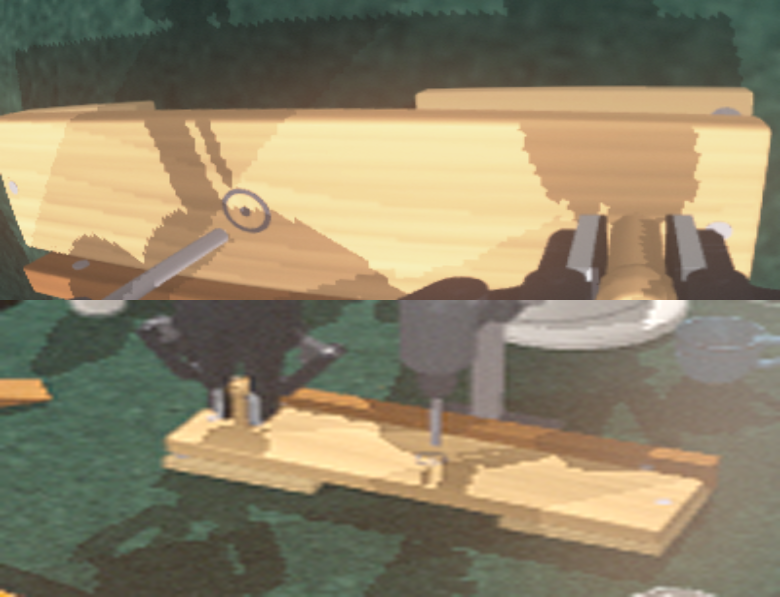

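The wrist crop shows the ring dot at (246,211) and the tip at about (226,236). In the scene crop, the ring is near (432,462) under the tip at (437,445).

Run:
```python
from h import *
c=cams.get_calibration('wrist'); cs=cams.get_calibration('scene')
W=lambda x,y,z:at(c,x/1.95-.25,y/1.5+100-.2,z,True); S=lambda x,y,z:at(cs,x/5.2+255-.4,(y-300)/3.3+170-.35,z)
r,t=J(W(246,211,.03)),J(W(227,238,.042)); print('W ring',r,'tip',t,r-t)
r,t=J(S(431,461,.03)),J(S(437,445,.042));print('S',r,t,r-t)
print('railF',J(W(750,115,.03)),J(W(300,110,.03)),J(W(20,114,.03)),'base front',J(W(750,90,.012)),J(W(420,92,.012)),J(W(150,104,.012)))
print('S railF',J(S(165,440,.03)),J(S(660,532,.03)),'base',J(S(165,462,.012)),J(S(660,553,.012)))
# proj of tip from scene into the wrist view
print([np.array(proj(c,p,True)) for p in (S(437,445,.042),W(227,238,.042))])
```

```text
W ring [-5.2  0.4] tip [ 1.8 -1.4] [-7.   1.8]
S [-7.2  0.1] [2.6 0.3] [-9.8 -0.2]
railF [-44.1 155.7] [-47.3  30.2] [ -51.8 -122.4] base front [-49.8 158.9] [-49.8  62.1] [-49.4 -51.6]
S railF [-40.8 161.1] [ -48.8 -157.4] base [-51.3 156.9] [ -56.1 -160.9]
[array([118.54151994, 259.87188721]), array([116.16025641, 258.46666667])]
```

The rail is slightly yawed: its left end is at the fence and its centre lags about 7 mm. I'll rotate about the peg.

Call:
step_arm([
  {"dp": [0,0,0.002],"yaw": 0.1,"grip": 0},
  {"dp": [0,0,0],"yaw": 0.1,"grip": 0},
  {"dp": [0,0,0],"yaw": 0.1,"grip": 0},
  {"dp": [0,0,0],"yaw": 0.1,"grip": 0},
  {"dp": [0,0,0],"yaw": 0,"grip": 0},
], squeeze=110)

```text
clock: 5.78
position: [0.5163, 0.0266, 0.0632]
ee_rot: [-0.003, -0.134, 0.991, 0.0]
contact_force: [-5.4, -2.7, 3.2]
width: 0.0139
gripper_force: 107.0
```

```bash
cat >> h.py <<'E'
def track(n,f0,f1,u,v,h=9,s=14):
    a=cv2.imread('pics/'+f0); b=cv2.imread('pics/'+f1); u,v=int(round(u)),int(round(v)); k=4
    t=cv2.resize(a[v-h:v+h+1,u-h:u+h+1],None,fx=k,fy=k,interpolation=cv2.INTER_CUBIC)
    w=cv2.resize(b[v-h-s:v+h+s+1,u-h-s:u+h+s+1],None,fx=k,fy=k,interpolation=cv2.INTER_CUBIC)
    r=cv2.matchTemplate(w,t,cv2.TM_CCOEFF_NORMED); _,m,_,l=cv2.minMaxLoc(r)
    return (l[0]/k-s,l[1]/k-s),m
E
python3 - <<'E'
from h import *
im,c=snap('wrist','w4.png'); im,cs=snap('scene','s4.png')
print('ring scene move',track('s','s3.png','s4.png',337.6,218.5,8,8))
print('rail right nail scene',track('s','s3.png','s4.png',383,231,5,8))
print('railFR corner',track('s','s3.png','s4.png',382,241,8,8))
s=manip.get_state(); print(s['position'],s['ee_rot'],s['contact_force'],s['moment'],s['gripper_force'])
# px per mm jig x,y at ring
for d in ([.005,0],[0,.005]):
    p=o+R@np.array(d); print(np.array(proj(cs,[*p,.03]))-np.array(proj(cs,[*o,.03])))
E
```

```text
ring scene move ((0.0, -0.5), 0.9039972424507141)
rail right nail scene ((1.25, -1.75), 0.9738978743553162)
railFR corner ((1.0, -1.25), 0.9420192837715149)
[0.51632271 0.02661331 0.06316114] [-2.69098381e-03 -1.34301605e-01  9.90936750e-01  4.42609008e-04] [-4.99202971 -2.61778736  3.2012553 ] [-0.41717414  0.75508877 -0.41906395] 106.99181961635986
[ 0.60401359 -0.93891352]
[-1.48214062 -0.39541495]
```

Run:
```python
from h import *
c=cams.get_calibration('wrist');
im=cv2.imread('pics/w4.png')
A=cv2.resize(im[180:280,20:220],None,fx=4,fy=3.5,interpolation=cv2.INTER_CUBIC)
a=cv2.imread('pics/s4.png')
B=cv2.resize(a[190:252,275:405],None,fx=6.15,fy=4,interpolation=cv2.INTER_CUBIC)[:, :800]
B=cv2.resize(B,(800,248)); cv2.imwrite('pics/m4.png',np.vstack([A,B]))
```

```text
(no output)
```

View pics/m4.png

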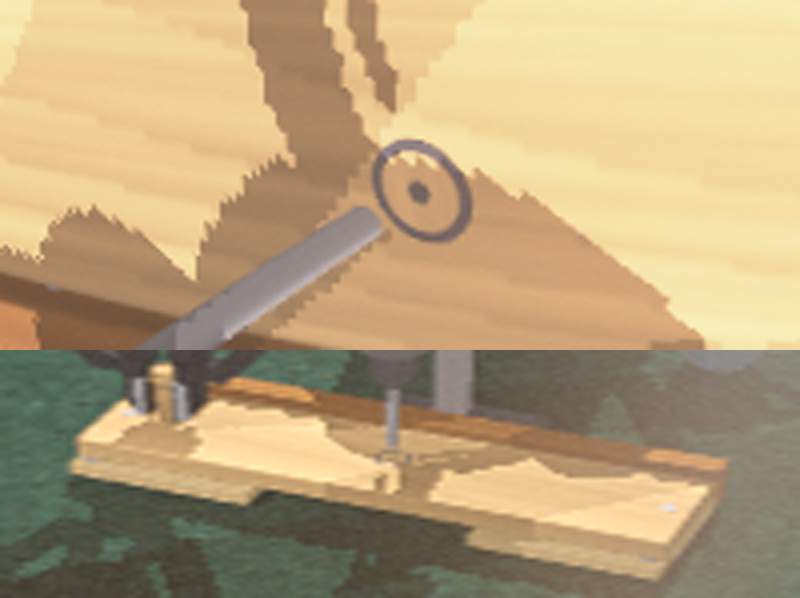

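The wrist crop shows the ring dot at (419,191) and the bit end at (371,219). In the scene crop, the ring is at (408,458) and the tip at (393,447).

Run:
```python
from h import *
c=cams.get_calibration('wrist'); cs=cams.get_calibration('scene')
W=lambda x,y,z:at(c,x/4+20-.4,y/3.5+180-.4,z,True); S=lambda x,y,z:at(cs,x/6.154+275-.4,(y-350)/4+190-.4,z)
for n,r,t in (('W',J(W(419,191,.03)),J(W(371,219,.042))),('S',J(S(408,458,.03)),J(S(393,447,.042)))): print(n,r,t,r-t)
print('S railF',J(S(78,440,.03)),J(S(660,548,.03)),'base',J(S(70,466,.012)),J(S(660,580,.012)))
```

```text
W [-0.8 -1. ] [-0.3 -2.3] [-0.5  1.3]
S [ 5.2 -6.3] [1.2 0.4] [ 4.  -6.7]
S railF [-39.8 158.3] [ -44.8 -157.1] base [-51.1 158.3] [ -58.9 -162.9]
```

Call:
step_arm([
  {"dp": [0,0,0],"yaw": 0,"grip": 0.5},
  {"dp": [0,0,0],"yaw": 0,"grip": 0.5},
  {"dp": [0,0,0],"yaw": 0,"grip": 0.5},
  {"dp": [0,0,0.1],"yaw": 0,"grip": 0.5},
  {"dp": [0,0,0.2],"yaw": 0,"grip": 0.5},
], squeeze=60)

```text
clock: 6.5
position: [0.5178, 0.027, 0.1229]
ee_rot: [-0.002, -0.135, 0.991, 0.001]
contact_force: [0.6, -0.9, 0.4]
width: 0.0425
gripper_force: 0.0
```

Call:
step_arm([
  {"dp": [0,0,0.2],"yaw": -0.3,"grip": 1},
  {"dp": [-0.1,0.15,0],"yaw": -0.8,"grip": 1},
  {"dp": [-0.1,0.2,0],"yaw": -0.8,"grip": 1},
  {"dp": [0,0,0],"yaw": 0,"grip": 1},
])

```text
clock: 7.0
position: [0.4773, 0.0988, 0.1639]
ee_rot: [-0.0, 0.006, 1.0, 0.0]
contact_force: [1.1, 0.1, -0.2]
width: 0.0851
gripper_force: 0.0
```

Run:
```python
from h import *
im,c=snap('wrist','w5.png'); s=manip.get_state(); print(s['clock'],s['position'],s['ee_rot'])
im2,cs=snap('scene','s5.png')
w=np.vstack([proj(c,[*(o+R@np.array(d)),.02],True) for d in ([0,.16],[0,-.16])]); print(w)
q=np.array(proj(c,[.4247,.2465,.045],True)); r=np.array(proj(c,[*o,.03],True)); print('grip',q,'ring',r)
u,v=np.round(r).astype(int); x0=max(u-50,0); y0=max(v-37,0); A=cv2.resize(im[y0:y0+75,x0:x0+100],(800,600),interpolation=cv2.INTER_CUBIC)[100:400]
B=cv2.resize(im,(480,300)); cv2.imwrite('pics/m5.png',np.vstack([A,np.hstack([B,np.zeros((300,320,3),np.uint8)])])); print(x0,y0)
```

```text
7.05 [0.47851398 0.09764234 0.16391065] [ 3.53180147e-04  5.77130482e-03  9.99983283e-01 -8.91822640e-06]
[[284.86992127 230.24213057]
 [ 64.17970255 271.27328662]]
grip [498.37856597 144.00792025] ring [142.08710451 261.07102901]
92 224
```

Run:
```python
from h import *
im=cv2.imread('pics/w5.png'); c=cams.get_calibration('wrist')
x0,y0=105,232; h=cv2.cvtColor(im[y0:y0+50,x0:x0+70],cv2.COLOR_BGR2HSV)
g=(h[...,1]<85)
for i,r in enumerate(g): print(y0+i,''.join('#' if k else '.' for k in r))
```

```text
232 ...............###.....###############################################
233 ...............###.....###############################################
234 ................##.....###############################################
235 ................###.....##############################################
236 ................###.....##############################################
237 .................###....##############################################
238 ..................###.....############################################
239 ....#..............##......###########################################
240 ...................##......###########################################
241 ....#...............###.....########.###########################..#...
242 ....#...............###......#####.##..##################.............
243 ....##...............##.......#...###################.................
244 ...####..........................###########.#........................
245 ..#####.........................####..................................
246 ..######......................................
[... 1949 characters left out ...]
.........................
273 #########.........##########..........................................
274 #########........##########...........................................
275 #########.......##########............................................
276 #########......#########..............................................
277 #######.......##########..............................................
278 ########.....##########...............................................
279 ########....##########................................................
280 #######....#########..................................................
281 #######...##########..................................................
```

Run:
```python
from h import *
c=cams.get_calibration('wrist')
r=J(at(c,141.2,261,.03,True)); 
for t in ((134,267.5),(135,267),(133,268)):
    q=J(at(c,*t,.042,True)); print(r,q,r-q)
im=cv2.imread('pics/w5.png'); x0,y0=400,90
h=cv2.cvtColor(im,cv2.COLOR_BGR2HSV)
m=cv2.inRange(h,(3,130,90),(18,255,255)); n,l,st,ce=cv2.connectedComponentsWithStats(m)
for i in range(1,n):
    if st[i,4]>300: print(st[i],ce[i])
i=[k for k in range(1,n) if st[k,4]>300 and ce[k][0]>380 and ce[k][1]<250]
for k in i:
    cn=cv2.findContours((l==k).astype(np.uint8),cv2.RETR_EXTERNAL,cv2.CHAIN_APPROX_SIMPLE)[0][0]
    for p in cv2.approxPolyDP(cn,3,True)[:,0]: print(p,[np.round(at(c,*p,z,True)[:2],4) for z in (0,.006,.045)])
```

```text
[ 1.4 -4. ] [ 2.5 -7. ] [-1.1  3. ]
[ 1.4 -4. ] [ 2.1 -5.3] [-0.7  1.3]
[ 1.4 -4. ] [ 2.9 -8.7] [-1.5  4.7]
[  67    0  161   54 4898] [130.95896284  17.38566762]
[ 408  124  111  108 3584] [463.87081473 177.90959821]
[ 238  264   62   37 1023] [269.01759531 287.04692082]
[518 142] [array([0.428 , 0.2976]), array([0.4274, 0.2934]), array([0.424 , 0.2657])]
[499 124] [array([0.4111, 0.2714]), array([0.4109, 0.2677]), array([0.4098, 0.2437])]
[482 149] [array([0.4376, 0.2529]), array([0.4369, 0.2496]), array([0.4321, 0.2281])]
[471 145] [array([0.4341, 0.2398]), array([0.4335, 0.2368]), array([0.4292, 0.2171])]
[409 217] [array([0.5077, 0.1789]), array([0.5055, 0.1772]), array([0.491, 0.166])]
[429 231] [array([0.5235, 0.2019]), array([0.521 , 0.1997]), array([0.5043, 0.1852])]
[476 184] [array([0.4737, 0.2496]), array([0.4722, 0.2464]), array([0.4625, 0.2254])]
[491 163] [array([0.4515, 0.2652]), array([0.4505, 0.2616]), array([0.4438, 0.2385])]
[503 167] [array([0.4552, 0.2809]), array([0.4541, 0.277 ]), array([0.4469, 0.2516])]
```

Run:
```python
from h import *
im=cv2.imread('pics/s5.png'); c=cams.get_calibration('scene')
x0,y0=322,206; h=cv2.cvtColor(im[y0:y0+18,x0:x0+34],cv2.COLOR_BGR2HSV)
for i,r in enumerate(h): print(y0+i,' '.join('%3d'%k for k in r[:,1]))
print(x0)
t=at(c,338.8,213.9,.042); 
for d in ([0,0],[0,.002],[0,.004],[0,-.005]): print(d,proj(c,[*(t[:2]+R@np.array(d)),.03]))
```

```text
206 107 109 103 104 106 113 118 131 134 138 143 143 141 146 141 106  13  46 143 138 137 139 140 140 142 141 141 140 112  71  70  60  46  44
207  83  83  80  79  83 108  99 103 108 116 120 135 138 145 150  98  12  49 149 143 142 136 140 136 141 136 133 136 134 133 143 136 112  77
208  81  85  87  85  87  90 105 104 107 108 106 103 104 114 132  93  11  43 147 141 138 137 138 137 138 138 140 132 137 132 134 132 138 130
209  83  84  80  83  78  90 105 104 110 107 106 109 106 111 106  93  16  49 134 131 151 133 138 142 131 136 143 134 135 140 135 138 132 136
210  89  88  85  85  84  89 110 108 105 108 107 103 110 109 109  90  13  55 105 105 110 114 126 139 128 141 138 135 131 136 145 134 139 133
211  95  93  90  91  86  95 104 109 106 107 107 107 108 103 106  92  15  56 112 109 106 103 103 101 109 114 124 134 135 138 131 138 137 133
212  93  92  94  94  90  89  91 110 106 104 111 110 107 109 108  94  19  55 107 106 108 106 106 106 107 104 106 102 113 117 125 124 127 123
213  97  96  91  92  93  97  92  97 110 108 105 105 107 104 113  95  16  58 110 106 108 110 105 108 106 103 100 107 101 
[... 1019 characters left out ...]
  86  82  85  86  86  88  88  90  89  94 101 110  95  97 111 111 112 103 108 106 102  87  89  90  95  94  93  95  92  91
222 105 104 108  94  83  77  80  84  84  83  85  90  90  97 110 106  87  99 112 108 105 112 113 105 103  84  87  87  90  92  95  95  93  92
223 107 106 109 107 110 105 104  97  81  82  90  83  84  89 111 106  86  99 108 113 111 105 105 105  80  87  89  86  85  90  88  89  95  97
322
[0, 0] (np.float64(338.76924075219097), np.float64(216.88134923215208))
[0, 0.002] (np.float64(338.1761640822589), np.float64(216.72324283486782))
[0, 0.004] (np.float64(337.5835597916709), np.float64(216.56526236766987))
[0, -0.005] (np.float64(340.254002796964), np.float64(217.2771671586106))
```

Call:
step_arm([
  {"dp": [-0.052,0.15,0],"yaw": -0.75,"grip": 0.65},
  {"dp": [-0.052,0.15,0],"yaw": -0.75,"grip": 0.65},
  {"dp": [-0.052,0.15,0],"yaw": -0.75,"grip": 0.65},
  {"dp": [-0.052,0.15,0],"yaw": -0.75,"grip": 0.65},
  {"dp": [-0.052,0.15,0],"yaw": -0.75,"grip": 0.65},
])

```text
clock: 7.72
position: [0.4279, 0.247, 0.1637]
ee_rot: [0.001, 0.287, 0.958, 0.0]
contact_force: [0.7, 0.1, 0.7]
width: 0.0552
gripper_force: 0.0
```

Call:
step_arm([
  {"dp": [0,0,-0.1],"yaw": 0,"grip": 0.65},
  {"dp": [0,0,0],"yaw": 0,"grip": 0.65},
])

```text
clock: 7.98
position: [0.4267, 0.2461, 0.1425]
ee_rot: [-0.001, 0.285, 0.959, -0.001]
contact_force: [-0.4, 0.0, -0.2]
width: 0.0557
gripper_force: 0.0
```

Run:
```python
from h import *
im,c=snap('wrist','w6.png'); s=manip.get_state(); print(s['clock'],s['position'],s['ee_rot'])
ct=cams.get_calibration('top')
print('stove edge',at(ct,228,300,0),at(ct,215,265,0))
q=np.array([J(at(c,0,0,0,True))]); 
h=cv2.cvtColor(im,cv2.COLOR_BGR2HSV); m=cv2.inRange(h,(3,130,90),(18,255,255)); n,l,st,ce=cv2.connectedComponentsWithStats(m)
for k in range(1,n):
    if st[k,4]>300:
        print(st[k])
        cn=cv2.findContours((l==k).astype(np.uint8),cv2.RETR_EXTERNAL,cv2.CHAIN_APPROX_SIMPLE)[0][0]
        for p in cv2.approxPolyDP(cn,3,True)[:,0]: print(p,[np.round(at(c,*p,z,True)[:2],4) for z in (0,.006,.045)])
A=im[60:360,60:580]; cv2.imwrite('pics/m6.png',cv2.resize(A,(780,450)))
```

```text
8.025 [0.4273089  0.24613151 0.14328908] [-3.58852630e-04  2.84821917e-01  9.58580254e-01 -4.92496733e-04]
stove edge [0.45677475 0.3005173  0.        ] [0.55902217 0.30282153 0.        ]
[    0   121   171   160 13439]
[156 121] [array([0.2791, 0.1532]), array([0.2811, 0.1563]), array([0.2936, 0.1763])]
[ 31 142] [array([ 0.1698, -0.0185]), array([ 0.1743, -0.0115]), array([0.2032, 0.0341])]
[  9 189] [array([ 0.1747, -0.1175]), array([ 0.1791, -0.1082]), array([ 0.2072, -0.0478])]
[  0 189] [array([ 0.1578, -0.1423]), array([ 0.1625, -0.1325]), array([ 0.1932, -0.0684])]
[ 25 237] [array([ 0.2419, -0.1444]), array([ 0.2446, -0.1345]), array([ 0.2628, -0.0701])]
[  0 196] [array([ 0.1639, -0.1523]), array([ 0.1684, -0.1422]), array([ 0.1982, -0.0766])]
[  0 211] [array([ 0.1767, -0.1752]), array([ 0.181 , -0.1646]), array([ 0.2089, -0.0956])]
[ 42 280] [array([ 0.304, -0.174]), array([ 0.3053, -0.1635]), array([ 0.3142, -0.0946])]
[101 209] [array([0.3038, 0.0322]), array([0.3051, 0.0381]), array([0.314 , 0.0761])]
[170 142] [array([0.3041, 0.1536]), array([0.3055, 0.1567]), array([0.3143, 0.1766])]
[ 311  178   43  120 4073]
[318 178] [array([0.4086, 0.2485]), array([0.4076, 0.2494]), array([0.4008, 0.2551])]
[313 198] [array([0.4212, 0.2349]), array([0.4199, 0.2361]), array([0.4112, 0.2439])]
[311 296] [array([0.5056, 0.1757]), array([0.5023, 0.1783]), array([0.481 , 0.1949])]
[340 297] [array([0.5225, 0.1996]), array([0.5189, 0.2016]), array([0.4951, 0.2147])]
[353 194] [array([0.4373, 0.2664]), array([0.4356, 0.2669]), array([0.4245, 0.2699])]
[348 182] [array([0.4257, 0.2684]), array([0.4243, 0.2688]), array([0.4149, 0.2716])]
[344 182] [array([0.4238, 0.2655]), array([0.4224, 0.266 ]), array([0.4134, 0.2692])]
[346 179] [array([0.4225, 0.2684]), array([0.4211, 0.2688]), array([0.4123, 0.2716])]
```

View pics/m6.png

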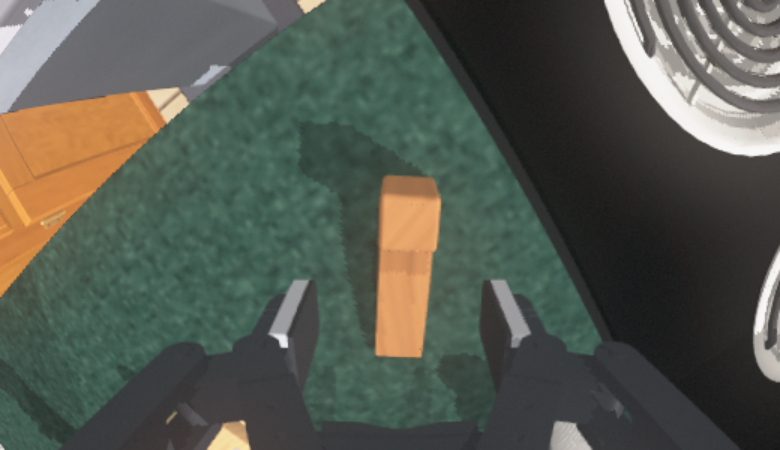

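The last view shows the wedge between the open fingers, with the block top centred at crop (409,220) and the nose at (399,356).

Run:
```python
from h import *
c=cams.get_calibration('wrist')
P=lambda x,y,z:at(c,x/1.5+60-.2,y/1.5+60-.2,z,True)
g=P(409,220,.045); n=P(399,355,.003); print(g,n,np.degrees(np.arctan2(*(n-g)[1::-1])))
a=P(383,191,.045);b=P(436,192,.045);d=P(438,250,.045);e=P(381,248,.045); print(a,b,d,e,(a+b+d+e)/4)
for s in (d-b,e-a): print(np.degrees(np.arctan2(s[1],s[0])))
s=manip.get_state(); w=s['ee_rot']; al=np.arctan2(w[2],w[1]); print('tool y',np.degrees(2*al)-90, s['position'])
```

```text
[0.42535006 0.25228334 0.045     ] [0.51362667 0.18893328 0.003     ] -35.66440708288177
[0.40615487 0.2497189  0.045     ] [0.42050423 0.27090134 0.045     ] [0.44668353 0.25594967 0.045     ] [0.43013503 0.23254849 0.045     ] [0.42586941 0.2522796  0.045     ]
-29.731805034963973
-35.603622074122526
tool y 56.903585648602814 [0.4273089  0.24613151 0.14328908]
```

Call:
step_arm([
  {"dp": [-0.008,0.02,-0.15],"yaw": -0.1,"grip": 0.65},
  {"dp": [0,0,-0.15],"yaw": 0,"grip": 0.65},
  {"dp": [0,0,-0.14],"yaw": 0,"grip": 0.65},
  {"dp": [0,0,-0.09],"yaw": 0,"grip": 0.65},
  {"dp": [0,0,0],"yaw": 0,"grip": 0.65},
])

```text
clock: 8.65
position: [0.4255, 0.25, 0.0372]
ee_rot: [-0.001, 0.292, 0.956, -0.001]
contact_force: [0.9, -0.1, 0.2]
width: 0.0555
gripper_force: 0.0
```

Call:
step_arm([
  {"dp": [0,0,0],"yaw": 0,"grip": 0.2},
  {"dp": [0,0,0],"yaw": 0,"grip": 0.2},
  {"dp": [0,0,0],"yaw": 0,"grip": 0.2},
  {"dp": [0,0,0],"yaw": 0,"grip": 0.2},
], squeeze=50)

```text
clock: 9.15
position: [0.4265, 0.251, 0.039]
ee_rot: [0.001, 0.292, 0.957, 0.001]
contact_force: [0.8, -0.4, 6.0]
width: 0.0294
gripper_force: 49.8
```

Run:
```python
from h import *
ct=cams.get_calibration('top'); print('edge',at(ct,245,356,0),at(ct,333,318,0),at(ct,400,290,0))
im=cv2.imread('pics/top0.png')
for p in ([.30,.2],[.30,.1],[.30,0],[.30,-.1],[.34,-.14],[.36,-.14]): u,v=proj(ct,[*p,0]); print(p,u,v,im[int(v),int(u)])
```

```text
edge [0.30470485 0.30623436 0.        ] [0.30646035 0.05606298 0.        ] [ 0.30559123 -0.13984014  0.        ]
[0.3, 0.2] 283.5098174164622 341.69354120389585 [119 150 184]
[0.3, 0.1] 318.6490552146636 326.79958175268615 [155 199 237]
[0.3, 0] 353.27601428476305 312.1227544614818 [156 203 237]
[0.3, -0.1] 387.40181597294924 297.6583454864561 [167 214 244]
[0.34, -0.14] 394.7982524561498 278.04348154169367 [67 80 53]
[0.36, -0.14] 391.774494620829 271.17745016799455 [65 78 49]
```

Call:
step_arm([
  {"dp": [0,0,0.01],"yaw": 0,"grip": 0.2},
  {"dp": [-0.14,-0.08,0],"yaw": 0,"grip": 0.2},
  {"dp": [-0.17,-0.09,0],"yaw": 0,"grip": 0.2},
  {"dp": [-0.17,-0.09,0],"yaw": 0,"grip": 0.2},
])

```text
clock: 9.65
position: [0.3278, 0.1982, 0.0396]
ee_rot: [-0.0, 0.292, 0.956, -0.0]
contact_force: [0.3, -0.9, -1.9]
width: 0.0294
gripper_force: 49.3
```

Call:
step_arm([
  {"dp": [0,-0.2,0],"yaw": 0.67,"grip": 0.2},
  {"dp": [0,-0.21,0],"yaw": 0.67,"grip": 0.2},
  {"dp": [0,-0.21,0],"yaw": 0.67,"grip": 0.2},
  {"dp": [0.01,-0.21,0],"yaw": 0.67,"grip": 0.2},
  {"dp": [0.02,-0.21,0],"yaw": 0.67,"grip": 0.2},
])

```text
clock: 10.28
position: [0.3348, -0.0103, 0.0398]
ee_rot: [-0.0, 0.043, 0.999, 0.0]
contact_force: [1.0, -0.2, -1.0]
width: 0.0294
gripper_force: 49.3
```

Call:
step_arm([
  {"dp": [0.03,-0.21,0],"yaw": 0.67,"grip": 0.2},
  {"dp": [0.06,-0.21,0],"yaw": 0.67,"grip": 0.2},
  {"dp": [0.06,-0.19,0],"yaw": 0.67,"grip": 0.2},
  {"dp": [0,0,0],"yaw": 0,"grip": 0.2},
])

```text
clock: 10.78
position: [0.3673, -0.134, 0.04]
ee_rot: [0.001, -0.104, 0.995, -0.001]
contact_force: [0.8, -0.6, -0.8]
width: 0.0296
gripper_force: 49.4
```

```bash
cat > loc.py <<'E'
from h import *
import sys
f=sys.argv[1]
im,cs=snap('scene',f+'s.png'); it,ct=snap('top',f+'t.png')
s=manip.get_state(); w=s['ee_rot']; print(s['clock'],s['position'],'yaw',np.degrees(2*np.arctan2(w[2],w[1]))-180,s['contact_force'],'J',J(s['position']))
for n,i,c in(('scene',im,cs),('top',it,ct)):
    m=cv2.inRange(cv2.cvtColor(i,cv2.COLOR_BGR2HSV),(3,110,70),(18,255,255)); u,v=map(int,proj(c,s['position'])); k=np.zeros_like(m); k[max(v-60,0):v+60,max(u-60,0):u+60]=1
    N,l,st,ce=cv2.connectedComponentsWithStats(m*k)
    for q in range(1,N):
        if st[q,4]>25:
            cn=cv2.findContours((l==q).astype(np.uint8),cv2.RETR_EXTERNAL,cv2.CHAIN_APPROX_NONE)[0][0]
            print(n,st[q],[(p.tolist(),J(at(c,*p,.006)).tolist()) for p in cv2.approxPolyDP(cn,2,True)[:,0]])
    tp=s['position']; a=np.radians(2*np.degrees(np.arctan2(w[2],w[1]))-180); print('pred nose px',proj(c,[tp[0]+.105*np.cos(a),tp[1]+.105*np.sin(a),.006]))
E
python3 loc.py p1
```

```text
10.875 [ 0.36437651 -0.13072933  0.03947837] yaw 12.03056073153644 [ 0.28532532  0.85741818 -0.38558403] J [-181.6    3.1]
scene [328 201   9   8  56] [([328, 201], [91.3, 74.4]), ([328, 206], [66.6, 63.9]), ([336, 208], [67.1, 35.6]), ([335, 202], [95.3, 50.9])]
scene [340 204  33  14 193] [([340, 204], [91.8, 31.5]), ([342, 210], [65.0, 13.7]), ([372, 217], [69.0, -87.9]), ([372, 212], [93.0, -79.6])]
scene [325 237   4   8  28] [([326, 237], [-75.8, 9.6]), ([325, 244], [-105.8, -0.0]), ([328, 244], [-102.3, -8.3])]
scene [309 246  11  19 170] [([312, 246], [-128.9, 32.2]), ([309, 250], [-148.2, 33.2]), ([309, 262], [-193.7, 12.1]), ([318, 264], [-191.0, -15.0]), ([318, 247], [-126.0, 14.0])]
scene [ 253  261   75   50 2137] [([253, 261], [-252.9, 162.9]), ([253, 302], [-387.2, 85.9]), ([267, 310], [-396.6, 38.7]), ([277, 310], [-386.5, 14.7]), ([263, 304], [-382.9, 58.1]), ([262, 298], [-365.7, 70.7]), ([279, 307], [-375.5, 14.6]), ([279, 310], [-384.4, 9.9]), ([315, 310], [-347.9, -76.4]), ([327, 297], [-295.0, -87.7]), ([306, 285], [-277.8, -17.7]), ([303, 288], [-290.9, -14.8])
[... 449 characters left out ...]
.6]), ([362, 211], [-5.5, -34.1]), ([356, 214], [-3.0, -15.2]), ([365, 223], [-38.2, -21.2]), ([356, 219], [-14.7, -6.9]), ([362, 225], [-38.1, -10.9]), ([331, 246], [-38.0, 93.8]), ([330, 251], [-47.8, 103.9]), ([342, 243], [-48.2, 64.0]), ([342, 239], [-39.0, 57.6]), ([377, 215], [-38.6, -62.2]), ([379, 218], [-48.7, -61.8])]
top [364 236  19  32 290] [([370, 236], [-75.9, -11.3]), ([364, 243], [-82.4, 13.7]), ([381, 267], [-162.1, 13.5]), ([381, 247], [-117.8, -18.6])]
top [401 279  42  22 550] [([442, 300], [-324.9, -70.0]), ([431, 279], [-264.3, -79.4]), ([401, 290], [-242.1, 5.1]), ([407, 298], [-268.1, 4.4])]
pred nose px (np.float64(365.90419882547087), np.float64(239.1555173607913))
```

Call:
step_arm([
  {"dp": [0.002,-0.01,-0.008],"yaw": 0,"grip": 0.2},
  {"dp": [0,0,0],"yaw": 0,"grip": 0.2},
])

```text
clock: 11.12
position: [0.3641, -0.1307, 0.039]
ee_rot: [-0.001, -0.106, 0.994, 0.002]
contact_force: [-1.9, 5.0, 15.5]
width: 0.0296
gripper_force: 51.7
```

Call:
step_arm([
  {"dp": [0.05,0.0105,0],"yaw": 0,"grip": 0.2},
  {"dp": [0.05,0.0105,0],"yaw": 0,"grip": 0.2},
  {"dp": [0.05,0.0105,0],"yaw": 0,"grip": 0.2},
  {"dp": [0.05,0.0105,0],"yaw": 0,"grip": 0.2},
  {"dp": [0.04,0.0085,0],"yaw": 0,"grip": 0.2},
])

```text
clock: 11.75
position: [0.411, -0.1214, 0.039]
ee_rot: [-0.002, -0.107, 0.994, 0.001]
contact_force: [-8.8, -1.8, 15.6]
width: 0.0294
gripper_force: 51.3
```

Call:
step_arm([
  {"dp": [0,0,0],"yaw": 0,"grip": 0.2},
  {"dp": [0,0,0],"yaw": 0,"grip": 0.2},
  {"dp": [0,0,0],"yaw": 0,"grip": 0.2},
])

```text
clock: 12.12
position: [0.4125, -0.1214, 0.039]
ee_rot: [-0.001, -0.107, 0.994, 0.0]
contact_force: [-2.8, 0.4, 10.6]
width: 0.0293
gripper_force: 50.3
```

```bash
python3 loc.py p2 | grep -v 'scene \['
python3 - <<'E'
from h import *
im,c=snap('scene','p2s2.png')
E
```

```text
12.225 [ 0.41247955 -0.12143752  0.03897701] yaw 12.261008682229118 [-1.91686974  0.17813431 11.47937473] J [-132.7    2.2]
pred nose px (np.float64(334.18115995924734), np.float64(228.0455534534913))
top [382 195  26  18 117] [([406, 195], [-37.9, -164.1]), ([382, 212], [-39.5, -78.9]), ([388, 212], [-49.0, -92.8]), ([407, 199], [-48.8, -159.4])]
top [319 196  31  27 465] [([343, 196], [60.4, -14.7]), ([319, 212], [60.2, 67.5]), ([319, 222], [36.5, 83.5]), ([329, 216], [34.9, 50.8]), ([349, 218], [-1.4, 7.6])]
top [319 211  51  48 439] [([369, 215], [-25.9, -43.7]), ([362, 211], [-5.5, -34.1]), ([356, 214], [-3.0, -15.2]), ([365, 223], [-38.2, -21.2]), ([356, 219], [-14.7, -6.9]), ([362, 225], [-38.1, -10.9]), ([329, 248], [-39.4, 101.5]), ([325, 248], [-33.2, 110.6]), ([319, 242], [-10.1, 115.0]), ([319, 247], [-21.6, 122.8]), ([323, 251], [-37.0, 119.9]), ([319, 258], [-46.7, 139.7]), ([342, 243], [-48.2, 64.0]), ([341, 240], [-39.8, 61.5]), ([354, 231], [-39.4, 17.3]), ([369, 251], [-108.2, 15.2]), ([364, 225], [-41.2, -15.6])]
pred nose px (np.float64(355.85847237490475), np.float64(224.658680407153))
```

Call:
step_arm([
  {"dp": [0.02,0.004,0.003],"yaw": 0,"grip": 0.2},
  {"dp": [0.02,0.004,0],"yaw": 0,"grip": 0.2},
  {"dp": [0.015,0.0035,0],"yaw": 0,"grip": 0.2},
  {"dp": [0,0,0],"yaw": 0,"grip": 0.2},
  {"dp": [0,0,0],"yaw": 0,"grip": 0.2},
])

```text
clock: 12.9
position: [0.4238, -0.1198, 0.039]
ee_rot: [-0.001, -0.106, 0.994, 0.0]
contact_force: [-2.3, -0.1, 7.9]
width: 0.0294
gripper_force: 50.1
```

```bash
cat > lift.py <<'E'
from h import *
import sys
f=sys.argv[1]
im,c=snap('scene',f+'s.png'); a=cv2.imread('pics/p2s2.png')
s=manip.get_state(); w=s['ee_rot']; print(s['clock'],'J',J(s['position']),s['position'][2],'yaw',np.degrees(2*np.arctan2(w[2],w[1]))-180,s['contact_force'],s['gripper_force'])
def sh(n,jx,jy,z,hx=9,hy=7):
    u,v=proj(c,[*(o+R@np.array([jx,jy])),z]); u,v=int(round(u)),int(round(v))
    A,B=[cv2.cvtColor(i,cv2.COLOR_BGR2GRAY)[v-hy:v+hy+1,u-hx:u+hx+1].astype(np.float32) for i in(a,im)]
    M=np.eye(2,3,dtype=np.float32); 
    try: cc,M=cv2.findTransformECC(A,B,M,cv2.MOTION_TRANSLATION,(3,200,1e-6),None,1); r=M[:,2]
    except cv2.error: cc,r=0,(0,0)
    g=lambda d:np.array(proj(c,np.array([*(o+R@np.array([jx,jy])),z])+d))-np.array(proj(c,[*(o+R@np.array([jx,jy])),z]))
    print(n,'px',np.round(r,2),'cc',round(float(cc),3),'px/mm z',np.round(g(np.array([0,0,.001])),2))
sh('right end corner',-40,-160,.03); sh('right nail',0,-150,.03,6,5); sh('left end corner',-40,160,.03); sh('left front edge',-40,110,.03); sh('peg',0,125,.08,6,6); sh('fence right (fixed)',48,-150,.038,8,5)
sh('ring',0,0,.03,6,4)
E
python3 lift.py p3
```

```text
12.95 J [-121.2    1.5] 0.03899766201130707 yaw 12.205751252984925 [-2.52786586  0.58489606  7.29695793] 50.05905456840992
right end corner px [-0.02  0.28] cc 0.536 px/mm z [0.01 0.01]
right nail px [0 0] cc 0.0 px/mm z [0.02 0.01]
left end corner px [0 0] cc 0.0 px/mm z [-0.09 -0.03]
left front edge px [0 0] cc 0.0 px/mm z [-0.69 -0.08]
peg px [0 0] cc 0.0 px/mm z [-0.02 -0.02]
fence right (fixed) px [0 0] cc 0.0 px/mm z [0.41 0.06]
ring px [2.43 1.05] cc 0.674 px/mm z [ 0.   -0.25]
```

```bash
sed -i 's/R@np.array(\[jx,jy\])/R@np.array([jx,jy])*.001/g' lift.py; python3 lift.py p3
```

```text
13.0 J [-121.2    1.5] 0.038995485561189536 yaw 12.208316465110016 [-3.36508148 -0.17321451  6.67284221] 50.050926469266415
right end corner px [ 0.01 -0.01] cc 0.998 px/mm z [ 0.02 -0.25]
right nail px [ 2.16 -2.39] cc 0.869 px/mm z [ 0.02 -0.25]
left end corner px [0.01 0.01] cc 0.999 px/mm z [-0.02 -0.25]
left front edge px [ 1.72 -2.12] cc 0.903 px/mm z [-0.01 -0.25]
peg px [0.03 0.1 ] cc 0.862 px/mm z [-0.01 -0.25]
fence right (fixed) px [-0.04 -0.02] cc 0.995 px/mm z [ 0.02 -0.25]
ring px [2.77 1.49] cc 0.721 px/mm z [ 0.   -0.25]
```

Call:
step_arm([
  {"dp": [0.02,0.0042,0],"yaw": 0,"grip": 0.2},
  {"dp": [0.02,0.0042,0],"yaw": 0,"grip": 0.2},
  {"dp": [0,0,0],"yaw": 0,"grip": 0.2},
  {"dp": [0,0,0],"yaw": 0,"grip": 0.2},
])

```text
clock: 13.5
position: [0.4294, -0.1179, 0.039]
ee_rot: [-0.003, -0.107, 0.994, 0.001]
contact_force: [-9.2, -2.2, 13.0]
width: 0.0293
gripper_force: 50.9
```

```bash
python3 lift.py p4 | egrep 'J|corner|fixed'
```

```text
13.55 J [-115.4    2.1] 0.03899923393721797 yaw 12.271283910342078 [-8.99181405 -1.55317555 12.55341327] 50.903335288167
right end corner px [ 0.14 -0.26] cc 0.904 px/mm z [ 0.02 -0.25]
left end corner px [ 0.02 -0.26] cc 0.982 px/mm z [-0.02 -0.25]
fence right (fixed) px [ 0.14 -0.06] cc 0.967 px/mm z [ 0.02 -0.25]
```

Call:
step_arm([
  {"dp": [0.017,0.0035,0],"yaw": 0,"grip": 0.2},
  {"dp": [0.017,0.0035,0],"yaw": 0,"grip": 0.2},
  {"dp": [0,0,0],"yaw": 0,"grip": 0.2},
  {"dp": [0,0,0],"yaw": 0,"grip": 0.2},
])

```text
clock: 14.05
position: [0.4359, -0.1164, 0.039]
ee_rot: [-0.003, -0.107, 0.994, 0.001]
contact_force: [-9.9, -0.6, 13.7]
width: 0.0291
gripper_force: 51.0
```

```bash
python3 lift.py p5 | egrep 'J|corner|fixed|edge'
```

```text
14.1 J [-108.7    2.3] 0.03899653886480696 yaw 12.27262274071012 [-10.69500427  -1.96639831  13.13588322] 50.987102687358856
right end corner px [ 0.31 -0.66] cc 0.943 px/mm z [ 0.02 -0.25]
left end corner px [-0.15 -0.57] cc 0.994 px/mm z [-0.02 -0.25]
left front edge px [-2.   -3.89] cc 0.623 px/mm z [-0.01 -0.25]
fence right (fixed) px [-0.04 -0.13] cc 0.93 px/mm z [ 0.02 -0.25]
```

```bash
cat > fit.py <<'E'
from h import *
from scipy.optimize import least_squares
import sys
f=sys.argv[1]; obs=[]
for n,b in(('scene','p2s2.png'),('top','p2t.png')):
    im,c=snap(n,f+n+'.png'); A,B=[cv2.cvtColor(i,cv2.COLOR_BGR2GRAY) for i in(cv2.imread('pics/'+b),im)]
    poly=np.array([proj(c,[*(o+R@np.array(q)*.001),.03]) for q in([-42,162],[-42,-162],[38,-162],[38,162])],np.int32)
    m=np.zeros_like(A); cv2.fillPoly(m,[poly],255); m=cv2.dilate(m,np.ones((3,3)))
    p=cv2.goodFeaturesToTrack(A,80,.02,3,mask=m,blockSize=3)
    q,st,_=cv2.calcOpticalFlowPyrLK(A,B,p,None,winSize=(7,7),maxLevel=1); r,st2,_=cv2.calcOpticalFlowPyrLK(B,A,q,None,winSize=(7,7),maxLevel=1)
    for a,d,e in zip(p[:,0],q[:,0],r[:,0]):
        if np.hypot(*(a-e))<.3 and np.hypot(*(a-d))<4: obs.append((c,n,a,d,J(at(c,*a,.03))))
def res(v,full=False):
    dx,dy,ps,hl,hr=v; out=[]
    for c,n,a,d,j in obs:
        h=(hl+hr)/2+(hl-hr)/320*j[1]; dz=h*(40-j[0])/80
        P=np.array([j[0]+dx-ps*j[1]*.001+18*h/80,j[1]+dy+ps*j[0]*.001])
        u=np.array(proj(c,[*(o+R@P*.001),.03+dz*.001])); u0=np.array(proj(c,[*(o+R@j*.001),.03])); out.append(u-u0-(d-a))
    return np.concatenate(out)
s=least_squares(res,[0,0,0,1,1],loss='cauchy',f_scale=.08)
r=np.hypot(*res(s.x).reshape(-1,2).T); print('dx dy psi(mrad) hl hr',np.round(s.x,2),'inliers',(r<.2).sum(),'of',len(r),'sd',np.round(np.sqrt(np.diag(np.linalg.inv(s.jac.T@s.jac)))*.1,2))
E
python3 fit.py p5
```

```text
dx dy psi(mrad) hl hr [-0.59  0.01  1.19  2.92  1.7 ] inliers 28 of 51 sd [0.13 0.09 1.01 0.47 0.48]
```

Call:
step_arm([
  {"dp": [0.016,0.0033,0],"yaw": 0,"grip": 0.2},
  {"dp": [0,0,0],"yaw": 0,"grip": 0.2},
  {"dp": [0,0,0],"yaw": 0,"grip": 0.2},
  {"dp": [0,0,0],"yaw": 0,"grip": 0.2},
])

```text
clock: 14.7
position: [0.439, -0.1157, 0.039]
ee_rot: [-0.003, -0.107, 0.994, 0.001]
contact_force: [-9.3, -1.6, 13.9]
width: 0.0292
gripper_force: 51.0
```

```bash
python3 fit.py p6; python3 lift.py p6 | egrep 'J|corner|fixed'
python3 - <<'E'
from h import *
im=cv2.imread('pics/p6s.png'); x0,y0=328,208
for i,r in enumerate(cv2.cvtColor(im[y0:y0+14,x0:x0+20],cv2.COLOR_BGR2HSV)): print(y0+i,' '.join('%3d'%k for k in r[:,1]))
E
```

```text
dx dy psi(mrad) hl hr [-0.7  -0.04  1.64  3.81  1.92] inliers 23 of 51 sd [0.13 0.09 1.   0.47 0.45]
14.85 J [-105.6    2.3] 0.039006446669861375 yaw 12.270730551535138 [-9.93759208 -1.51303312 13.72525745] 51.02776285260916
right end corner px [ 0.33 -0.78] cc 0.95 px/mm z [ 0.02 -0.25]
left end corner px [-0.02 -0.73] cc 0.993 px/mm z [-0.02 -0.25]
fence right (fixed) px [-0.   -0.15] cc 0.93 px/mm z [ 0.02 -0.25]
208  43  36  34  37  44  46  54  42  42  34  16  34 147 143 137 147 135 140 143 128
209  51  38  24  25  37  60  48  50  51  53  13  40 128 131 139 135 144 134 138 139
210  35  36  36  39  31  43  48  47  50  49  14  57 112 108 114 110 130 137 137 136
211  45  41  33  39  45  48  45  33  68  44  18  52 108 106 103 104 102 108 110 113
212  34  46  29  50  34  50  55  41  40  27  16  50 107 109 105 104 102 106 104 102
213  41  45  41  31  41  53  43  56  52  45  24  57 116 105 103 101 105 110 104 104
214  35  45  34  36  37  43  50  43  46  50  76  83 110 107 107 109 106 103 103 109
215  34  35  45  46  40  45  49  33  34  32  73  87  80  96 108 106 106 111 106 109
216  47  41  31  44  47  44  54  44  54  35  44  97 102  84 112 110 112 110 106 103
217  45  43  51  42  45  37  56  43  47  28  18  43  64  81 108 110 107 110 105 109
218  37  44  54  56  43  49  41  49  46  52  18   6  11  52  95 104  77  73 101 105
219  55  49  45  48  48  44  36  49  45  36  24  10   9   8  11  42  17  12  70  97
220  38  49  41  49  30  45  45  81  91  35  16  32  24  12  10   5   4  14  83 105
221  43  54  29  37  44  47  83 105  91  80  26  35  31  27  10   7   8  15  97  97
```

```bash
python3 -c "
from rig import ticket; print(ticket.sign_off())"
```

```text
the job is handed in; nothing more can be done
None
```

I handed the job in at about 15 s; no pass/fail result came back. By my image estimates the rail is against the fence with the mark within about 2 mm of the bit tip. The gripped wedge holds the rail's front edge roughly 3 mm up, with less certainty at the right end (about 2 to 3 mm).

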